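Load two ball pins into the parts-washing tank

ROBOT

A 6-joint arm with a two-finger parallel gripper is mounted at the origin on the work surface. World frame = base frame: x ahead of the robot, y to its left, z up, the work surface at z = 0. Lengths are in m, angles in rad, forces in N, time in s.
With the tool pointing down it reaches from about 0.375 to 0.75 m from the base axis. Payload 9 kg.
Tool frame: the origin (TCP) lies midway between the tips of the shut fingers; the grasp point (between the pads) lies 19 mm behind it (arm.hold_point_z is the z of the grasp point in the tool frame, in m); z points along the fingers, y is the line along which they close (so a half turn about z gives the same grasp; the last joint's range is limited). The gripper opens to 85 mm and grips with 20 to 120 N. Pads are 22 mm wide; open, the fingers measure 114 mm over their backs; the gripper's body (76 mm by 85 mm) begins 54 mm behind the grasp point. The pads swing forward as they close: fully open they stand 13 mm farther back than shut.
Start: joints at [-1.511, 0.104, 0.097, 1.564, 0, 1.353], TCP at [0.165, -0.577, 0.231] pointing down, gripper open.
Joint ranges: [-2.99, 2.99], [-0.84, 1.86], [-1.1, 1.16], [-1.84, 2.11], [-1.51, 1.56], [-3.14, 3.14]. Speed limits (rad/s): [2.22, 2.22, 2.57, 3.14, 3.14, 3.14].

INTERFACE

Orientations are given as a unit quaternion [w, x, y, z].
In Python, from workcell import arm gives the robot as it stands.
- The arm moves only by the tool play_rows, never from a script. Its argument "increments" is a list of rows, each an object of numbers: "jaw": the closure, from 0 (fully open) to 1 (shut); "tx", "ty", "tz": the shift along the world's x, y, z in cm; "rx", "ry", "rz": the turn, a rotation vector about the world's x, y, z in degrees. In form: [{"jaw": .., "tx": .., "ty": .., "tz": .., "rx": .., "ry": .., "rz": ..}, ...]. A call has 1 to 8 rows; each row is the pose to reach, as a shift and turn from the pose commanded when the call began; what a row does not reach only later rows make up. A row lasts 1/12 s, in which the tool goes at most 41.7 mm and 7.16 degrees, less where a joint would pass 70% of its speed; a pose out of reach is approached as far as the arm can. A call with a gripper value outside its range is refused whole. The fingers move at their own pace and stop on an object; "force" is the grip in N (left out, the last holds). Time passes only in rows, so rows that repeat a pose let the fingers close. It gives the time, the measured TCP pose, the force, the opening and the grip force at its end, in the units of the state.
- arm.get_state(): the state, without advancing time (a new reading comes with each control period).
- arm.snapshot(name): name is "scene" or "top"; returns (picture, depth): 384x512x3 uint8, blue, green, red; 384x512 float32, m along the optical axis (not along the pixel's ray), 0 where there is no reading.
- arm.camera_params(name): a dict with "intrinsics" (3x3 intrinsics, pixels), "k1" (the pictures are not rectified: a ray, as slopes to the right and down, at radius r is drawn at 1 + k1 r^2 times it, then the intrinsics apply), "R" (3x3) and "t" (3): a world point X has camera coordinates R X + t. Camera axes: x right, y down, z forward; pixel columns grow to the right and rows downward; lengths in m; the calibration is good to about 2 mm. A picture is of the moment at which its call begins. camera_params takes no time and is no camera call.
- arm.finish_job(): hands the job in; it is judged then, once.
The state is a dict: "time_s": time; "joint_pos": joint angles; "qd": joint speeds; "tau": joint torques, N m; "tool_pos": TCP position; "eef_rot": TCP orientation; "wrist_force": force on the tool from outside, world axes, zero at the start; "torque": the same for the moment, N m; "finger_gap": finger opening in m; "grip_force": force on a finger pad.
Only numpy, scipy, OpenCV 4.12 (cv2) and the standard library are available. Lean on these libraries where they do the work, as an engineer would, in place of code of your own. Each camera call takes 0.05 s, during which the arm holds its last target. There are 200 camera calls.

TASK

Load the two ball pins from the tray into the deep washing tank: first the big one into the wide bay, then the small one into the narrow bay. The polished balls must not be knocked or dropped: hold each pin by its stud, lower it ball first in the middle of its bay until you feel the sprung plate inside begin to carry it, pause there a moment, and only then let go, so that it is left standing upright, clear of the walls. Leave the nut, can, mug and wrench where they are.

Things in the scene. Friction and masses are not known exactly. Their poses are not given: they have to be found in the camera images.
- tank: Open steel tank fixed to the bench at any yaw, 108 mm (its x) by 212 mm (its y), 120 mm high, walls 4 mm. Origin: centre of its underside, on the bench; z up. A cross wall splits it into a wide bay (towards +y, 100 x 115 mm inside) and a narrow bay (towards -y, 100 x 85 mm inside). A pin pressed or knocked against its walls or plates with over 12 N is spoilt.
- bay_wide (a point): Centre of the mouth of the wide bay, at rim height (120 mm above the bench); axes as the tank's. Down in the bay lies a level perforated metal plate on a spring (0.8 N/mm, 12 mm travel, then solid). Its top lies somewhere between 26 and 66 mm above the bench: set by hand, not measured, and not the same as in the other bay.
- bay_narrow (a point): Centre of the mouth of the narrow bay, at rim height (120 mm above the bench); axes as the tank's. Down in it lies a like sprung plate (0.8 N/mm, 12 mm travel), its top at a level of its own, not measured, between 26 and 66 mm above the bench.
- pin_big: Big steel ball pin (0.28 to 0.42 kg), standing on the tray: a 40 mm ball with a 22 mm flat under it on which it stands, and a round upright stud above, 14 mm thick over its topmost 45 mm; 115 mm tall in all. Origin: centre of the flat; z runs up the stud.
- pin_small: Small steel ball pin (0.14 to 0.22 kg), standing on the tray: a 30 mm ball with an 18 mm flat under it on which it stands, and a round upright stud above, 12 mm thick over its topmost 45 mm; 95 mm tall in all. Origin: centre of the flat; z runs up the stud.
- tray: Shallow dark steel tray, fixed to the bench, 150 mm (its x) by 200 mm (its y), rim 10 mm high; its inner floor lies 3 mm above the bench. Origin: centre of its underside.
- nut: Bystander: steel nut, 30 mm wide, 14 mm high, on the tray. Origin: centre of its underside.
- can: Bystander: plain metal can, 60 mm wide, 130 mm tall. Origin: centre of its underside.
- cup: Bystander: white mug, 72 mm wide, 85 mm tall. Origin: centre of its underside.
- wrench: Bystander: steel wrench lying on the bench, 180 mm long along its x.

How it is judged:
On the way, in this order (a step that is already met when the one before it is completed fails the run):
1. the big pin, still held by the fingers, upright within 27 mm of the wide bay's centre, bears on the plate (over 0.5 N) for 0.15 s (horizontal distance between pin_big and bay_wide below 0.027 m and z of pin_big in the frame of tank below 0.075 m and angle between pin_big's own z axis and vertical below 0.15 rad and contact force between the fingers and pin_big above 1 N and contact force between pin_big and tank above 0.5 N), for 0.15 s.
2. big pin stands let go in its bay; the small pin, still held by the fingers, upright within 25 mm of the narrow bay's centre, bears on the plate (over 0.5 N) for 0.15 s (horizontal distance between pin_small and bay_narrow below 0.025 m and z of each of pin_small, pin_big in the frame of tank below 0.075 m and angle between each of pin_small, pin_big's own z axis and vertical below 0.15 rad and contact force between the fingers and pin_small above 1 N and contact force between each of pin_small, pin_big and tank above 0.5 N and horizontal distance between pin_big and bay_wide below 0.027 m and linear speed of pin_big below 0.02 m/s and contact force between the fingers and pin_big below 0.05 N), for 0.15 s.
At the end, for the whole second after the job is handed in: The big pin stands in the wide bay within 27 mm of its centre and the small pin in the narrow bay within 25 mm of its centre, each on its plate (its flat less than 75 mm above the bench), within 0.15 rad of upright, at rest (under 20 mm/s) and let go (horizontal distance between pin_big and bay_wide below 0.027 m and z of each of pin_big, pin_small in the frame of tank below 0.075 m and angle between each of pin_big, pin_small's own z axis and vertical below 0.15 rad and linear speed of each of pin_big, pin_small below 0.02 m/s and contact force between each of pin_big, pin_small and tank above 0.5 N and contact force between the fingers and pin_big below 0.05 N and horizontal distance between pin_small and bay_narrow below 0.025 m and contact force between the fingers and pin_small below 0.05 N); the robot touches nothing.
It fails at once if the big pin presses or knocks the tank's plates or walls with over 12 N (contact force between pin_big and tank above 12 N).
It fails at once if the small pin presses or knocks the tank's plates or walls with over 12 N (contact force between pin_small and tank above 12 N).
It fails at once if the nut, can, mug or wrench is moved by over 30 mm (distance of any of nut, can, cup, wrench from where it was at the start of the episode above 0.03 m).
It also fails if it takes over 72 s, if anything falls off the work surface, if the arm or the gripper's body presses on something with over 40 N, if the wrist force passes 120 N, or if a joint passes its speed limit or range.

## Working session

There is one attempt and no reset: what is moved stays moved. The work goes in short steps, Python scripts to look and compute and a tool call to move; the robot and the scene stay as the last step left them, time stands still between calls to the robot, and variables do not carry over. Pictures are saved under pics/ and viewed, at most 10 in all, crops included, and the job is handed in when it is done.

Besides the shell and the picture viewer there is one more tool, called as name(argument=value, ...), one argument or row to a line, values as JSON. play_rows: Moves the arm, as the interface text tells. Its arguments: {"type":"object","properties":{"increments":{"type":"array"},"force":{"type":"number"}},"required":["increments"]}

```bash
mkdir -p pics; cat > h.py <<'E'
import numpy as np, cv2
from workcell import arm
def cloud(name,d):
    c=arm.camera_params(name);K=np.array(c["intrinsics"]);k=c["k1"];R=np.array(c["R"]);t=np.array(c["t"])
    h,w=d.shape;u,v=np.meshgrid(np.arange(w),np.arange(h))
    p=np.stack([u,v],-1).reshape(-1,1,2).astype(float)
    s=cv2.undistortPoints(p,K,np.array([k,0,0,0,0.])).reshape(h,w,2)
    X=np.dstack([s*d[...,None],d])
    return (X-t)@R
E
python3 - <<'E'
from h import *
for n in("top","scene"):
    im,d=arm.snapshot(n);cv2.imwrite(f"pics/{n}0.png",im);np.save(f"{n}0.npy",d)
    c=arm.camera_params(n);print(n,c)
s=arm.get_state();print(s)
print(arm.hold_point_z)
E
```

```text
top {'intrinsics': array([[425.9083119 ,   0.        , 246.75660421],
       [  0.        , 425.9083119 , 190.38187731],
       [  0.        ,   0.        ,   1.        ]]), 'k1': -0.11384212883167372, 'R': array([[ 0.02756066, -0.99958172,  0.0087638 ],
       [-0.9864788 , -0.0286142 , -0.16137161],
       [ 0.16155488, -0.0041978 , -0.9868548 ]]), 't': array([-0.03234613,  0.65292406,  1.07032217])}
scene {'intrinsics': array([[457.13429095,   0.        , 251.78253478],
       [  0.        , 457.13429095, 189.85751738],
       [  0.        ,   0.        ,   1.        ]]), 'k1': -0.014934103549021917, 'R': array([[ 0.41473518,  0.90992685, -0.0052779 ],
       [ 0.76793548, -0.35311671, -0.5344003 ],
       [-0.4881289 ,  0.21758152, -0.84521504]]), 't': array([-0.24779834, -0.44035258,  1.2983725 ])}
{'time_s': 0.1, 'joint_pos': array([-1.51070613e+00,  1.04648508e-01,  9.65511287e-02,  1.56389365e+00,
       -1.17499166e-05,  1.35307990e+00]), 'qd': array([ 0.00092662, -0.00059061,  0.00186707, -0.00061448,  0.00041255,
        0.00139993]), 'tau': array([ 5.97082209e-03, -5.58202207e+01,  5.04724073e+01,  1.26045392e-02,
       -3.25022647e-04,  3.85458305e-07]), 'tool_pos': array([ 0.16452623, -0.57669468,  0.23059711]), 'eef_rot': array([-5.95961769e-04,  9.90368258e-01,  1.38457055e-01,  4.11738457e-05]), 'wrist_force': array([ 0.38172831, -0.34498788, -0.87209246]), 'torque': array([0.02502574, 0.00081208, 0.03048623]), 'grip_force': 0.0, 'finger_gap': 0.08490513234051263}
-0.0187
```

View pics/top0.png

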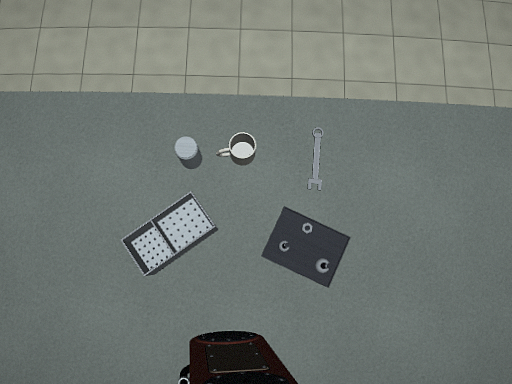

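View pics/scene0.png

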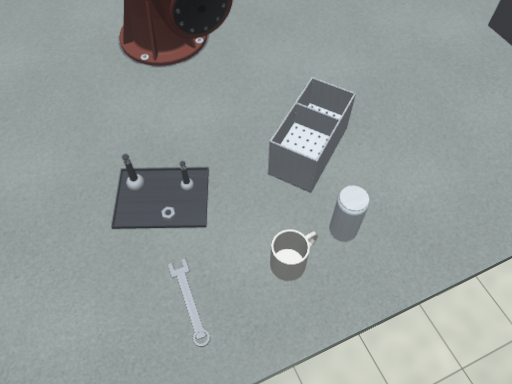

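Top view: tank at (170,234), wide bay to the upper right (188,222), narrow at (150,247). Big pin (323,265), small pin (284,246), nut (308,228). Scene view: studs' tops are at (127,158) and (183,164); tank at (312,133).

```bash
python3 - <<'E'
from h import *
for n in("top","scene"):
    d=np.load(f"{n}0.npy");P=cloud(n,d);ok=d>0
    print(n,"valid",ok.mean())
    z=P[...,2]
    b=ok&(z>.112)&(z<.128)
    box={"top":(110,185,230,280),"scene":(262,75,360,195)}[n]
    m=np.zeros_like(ok);m[box[1]:box[3],box[0]:box[2]]=1
    q=P[b&m];r=cv2.minAreaRect(q[:,:2].astype(np.float32)*1000)
    print("rim",len(q),q[:,2].mean(),r,cv2.boxPoints(r).round(1).tolist())
    # plates
    c=np.array(r[0])/1000
    inn=ok&m.astype(bool)&(np.hypot(P[...,0]-c[0],P[...,1]-c[1])<.1)&(z<.08)&(z>.01)
    im=cv2.imread(f"pics/{n}0.png");br=inn&(im.min(2)>160);q=P[br]
    print("plate z hist",np.histogram(q[:,2],bins=np.arange(.01,.085,.005))[0])
    for nm,bx in {"top":{"big":(308,248,340,280),"small":(272,232,297,258),"nut":(298,218,318,238)},"scene":{"big":(115,145,150,195),"small":(172,153,198,194),"nut":(158,203,178,222)}}[n].items():
        m2=np.zeros_like(ok);m2[bx[1]:bx[3],bx[0]:bx[2]]=1
        for lo,hi in((.01,.05),(.05,.075),(.075,.09),(.09,.105),(.105,.13)):
            q=P[ok&m2.astype(bool)&(z>lo)&(z<hi)]
            if len(q):print(nm,lo,len(q),np.median(q,0).round(4),np.ptp(q,0).round(3),q[:,2].max().round(4))
E
```

```text
top valid 0.9958902994791666
rim 578 0.11901315020923295 ((531.51318359375, 178.4226531982422), (110.64381408691406, 211.89022827148438), 36.82826232910156) [[423.70001220703125, 230.10000610351562], [550.7000122070312, 60.5], [639.2999877929688, 126.80000305175781], [512.2999877929688, 296.3999938964844]]
plate z hist [  0   0   0   0  18 419 228   1  16 624 561   6   0   0   0]
big 0.01 150 [ 0.4633 -0.214   0.0313] [0.056 0.084 0.039] 0.0488
big 0.05 15 [ 0.4638 -0.2143  0.0587] [0.015 0.008 0.021] 0.0719
big 0.075 6 [ 0.4653 -0.2146  0.081 ] [0.01  0.003 0.009] 0.0844
big 0.09 6 [ 0.463  -0.2143  0.0944] [0.012 0.004 0.013] 0.1047
big 0.105 33 [ 0.4645 -0.2186  0.1173] [0.012 0.014 0.015] 0.1215
small 0.01 71 [ 0.5085 -0.1122  0.024 ] [0.027 0.029 0.037] 0.0493
small 0.05 3 [ 0.5102 -0.1114  0.0587] [0.005 0.002 0.004] 0.0611
small 0.075 3 [ 0.5092 -0.1112  0.087 ] [0.008 0.003 0.002] 0.0876
small 0.09 20 [ 0.5116 -0.1167  0.0957] [0.01  0.012 0.009] 0.1005
nut 0.01 87 [ 0.5614 -0.1791  0.017 ] [0.041 0.031 0.011] 0.0211
scene valid 0.9960378011067709
rim 944 0.11815658289348847 
[... 303 characters left out ...]
0   0   0   0 456 473   0   0   0   0]
big 0.01 279 [ 0.471  -0.223   0.0299] [0.079 0.087 0.04 ] 0.0499
big 0.05 53 [ 0.4683 -0.2222  0.0613] [0.009 0.015 0.025] 0.0749
big 0.075 33 [ 0.4687 -0.2218  0.0818] [0.009 0.013 0.014] 0.0898
big 0.09 30 [ 0.4683 -0.222   0.0974] [0.009 0.014 0.014] 0.1043
big 0.105 55 [ 0.4667 -0.2218  0.1153] [0.012 0.014 0.016] 0.1206
small 0.01 162 [ 0.5181 -0.1208  0.024 ] [0.077 0.05  0.039] 0.0491
small 0.05 42 [ 0.5166 -0.1199  0.0624] [0.008 0.012 0.025] 0.0749
small 0.075 23 [ 0.5168 -0.1204  0.0829] [0.007 0.011 0.015] 0.09
small 0.09 32 [ 0.5147 -0.1196  0.0965] [0.011 0.012 0.011] 0.1012
nut 0.01 137 [ 0.5647 -0.1812  0.0168] [0.029 0.027 0.011] 0.0215
```

Big pin ≈ (0.465, -0.220), small ≈ (0.513, -0.118). The wide bay is at (0.558, 0.143) with its plate near 0.058, and the narrow bay at (0.496, 0.226) with its plate near 0.038. Tool yaw needs +111° to line up with the tank.

play_rows(
  increments=[
    {"jaw":0,"tx":3.7,"ty":4.4,"tz":0,"rz":7},
    {"jaw":0,"tx":7.5,"ty":8.9,"tz":0,"rz":14},
    {"jaw":0,"tx":11.2,"ty":13.3,"tz":0,"rz":21},
    {"jaw":0,"tx":15,"ty":17.8,"tz":0,"rz":28},
    {"jaw":0,"tx":18.8,"ty":22.3,"tz":0,"rz":35},
    {"jaw":0,"tx":22.5,"ty":26.7,"tz":0,"rz":42},
    {"jaw":0,"tx":26.3,"ty":31.2,"tz":-1,"rz":49},
    {"jaw":0,"tx":30,"ty":35.7,"tz":-3,"rz":56},
  ],
  force=50,
)

```text
schema error: expected keys jaw, tx, ty, tz, rx, ry, rz
```

play_rows(
  increments=[
    {"jaw":0,"rz":7},
    {"jaw":0,"rz":14},
    {"jaw":0,"rz":21},
    {"jaw":0,"rz":28},
    {"jaw":0,"rz":35},
    {"jaw":0,"rz":42},
    {"jaw":0,"rz":49},
    {"jaw":0,"rz":55},
  ],
)

```text
schema error: expected keys jaw, tx, ty, tz, rx, ry, rz
```

play_rows(
  increments=[
    {"jaw":0,"tx":3.7,"ty":4.4,"tz":0,"rx":0,"ry":0,"rz":7},
    {"jaw":0,"tx":7.5,"ty":8.9,"tz":0,"rx":0,"ry":0,"rz":14},
    {"jaw":0,"tx":11.2,"ty":13.3,"tz":0,"rx":0,"ry":0,"rz":21},
    {"jaw":0,"tx":15,"ty":17.8,"tz":0,"rx":0,"ry":0,"rz":28},
    {"jaw":0,"tx":18.8,"ty":22.3,"tz":0,"rx":0,"ry":0,"rz":35},
    {"jaw":0,"tx":22.5,"ty":26.7,"tz":0,"rx":0,"ry":0,"rz":42},
    {"jaw":0,"tx":26.3,"ty":31.2,"tz":-1,"rx":0,"ry":0,"rz":49},
    {"jaw":0,"tx":30,"ty":35.7,"tz":-3,"rx":0,"ry":0,"rz":56},
  ],
  force=50,
)

```text
time_s: 0.77
tool_pos: [0.3799, -0.3209, 0.2228]
eef_rot: [0.001, 0.808, 0.59, 0.0]
wrist_force: [0.8, -0.2, -0.5]
finger_gap: 0.0858
grip_force: 0.0
```

play_rows(
  increments=[
    {"jaw":0,"tx":0,"ty":0,"tz":0,"rx":0,"ry":0,"rz":7},
    {"jaw":0,"tx":0,"ty":0,"tz":0,"rx":0,"ry":0,"rz":14},
    {"jaw":0,"tx":0,"ty":0,"tz":0,"rx":0,"ry":0,"rz":21},
    {"jaw":0,"tx":0,"ty":0,"tz":0,"rx":0,"ry":0,"rz":28},
    {"jaw":0,"tx":0,"ty":0,"tz":0,"rx":0,"ry":0,"rz":35},
    {"jaw":0,"tx":0,"ty":0,"tz":0,"rx":0,"ry":0,"rz":42},
    {"jaw":0,"tx":0,"ty":0,"tz":0,"rx":0,"ry":0,"rz":49},
    {"jaw":0,"tx":0,"ty":0,"tz":0,"rx":0,"ry":0,"rz":55},
  ],
)

```text
time_s: 1.43
tool_pos: [0.3787, -0.3223, 0.2219]
eef_rot: [-0.0, 0.444, 0.896, 0.0]
wrist_force: [1.1, 0.9, 0.0]
finger_gap: 0.0852
grip_force: 0.0
```

play_rows(
  increments=[
    {"jaw":0,"tx":2.9,"ty":3.4,"tz":-1,"rx":0,"ry":0,"rz":0},
    {"jaw":0,"tx":5.8,"ty":6.8,"tz":-3,"rx":0,"ry":0,"rz":0},
    {"jaw":0,"tx":8.6,"ty":10.2,"tz":-5,"rx":0,"ry":0,"rz":0},
    {"jaw":0,"tx":8.6,"ty":10.2,"tz":-7,"rx":0,"ry":0,"rz":0},
    {"jaw":0,"tx":8.6,"ty":10.2,"tz":-7,"rx":0,"ry":0,"rz":0},
    {"jaw":0,"tx":8.6,"ty":10.2,"tz":-7,"rx":0,"ry":0,"rz":0},
  ],
)

```text
time_s: 1.93
tool_pos: [0.4643, -0.219, 0.1506]
eef_rot: [-0.002, 0.446, 0.895, 0.0]
wrist_force: [-0.2, -0.3, 0.5]
finger_gap: 0.0853
grip_force: 0.0
```

```bash
python3 - <<'E'
from h import *
im,d=arm.snapshot("scene");np.save("s1.npy",d)
s=arm.get_state();print(s["tool_pos"],s["eef_rot"])
cv2.imwrite("pics/s1.png",cv2.resize(im[60:260,40:290],None,fx=3,fy=3))
E
```

```text
[ 0.46452774 -0.22026443  0.15209443] [-5.21128592e-04  4.46484004e-01  8.94791463e-01  5.47773443e-06]
```

View pics/s1.png

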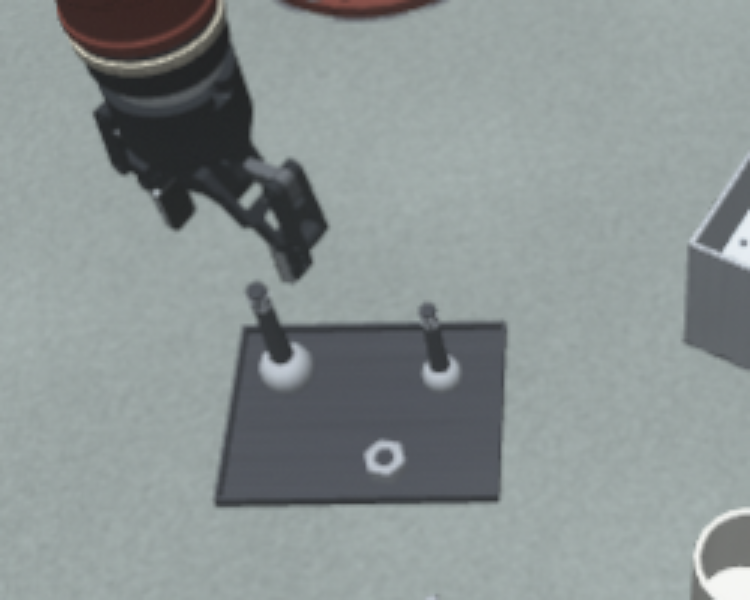

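The open fingers, at (180,215) and (290,270) in the crop, straddle the line above the big stud's top at (257,290). Descending to grip.

play_rows(
  increments=[
    {"jaw":0,"tx":0,"ty":0,"tz":-2.5,"rx":0,"ry":0,"rz":0},
    {"jaw":0,"tx":0,"ty":0,"tz":-4.5,"rx":0,"ry":0,"rz":0},
    {"jaw":0,"tx":0,"ty":0,"tz":-6,"rx":0,"ry":0,"rz":0},
    {"jaw":0,"tx":0,"ty":0,"tz":-7.2,"rx":0,"ry":0,"rz":0},
    {"jaw":0.5,"tx":0,"ty":0,"tz":-7.2,"rx":0,"ry":0,"rz":0},
    {"jaw":0.6,"tx":0,"ty":0,"tz":-7.2,"rx":0,"ry":0,"rz":0},
    {"jaw":0.7,"tx":0,"ty":0,"tz":-7.2,"rx":0,"ry":0,"rz":0},
    {"jaw":0.75,"tx":0,"ty":0,"tz":-7.2,"rx":0,"ry":0,"rz":0},
  ],
)

```text
time_s: 2.65
tool_pos: [0.4655, -0.2213, 0.0818]
eef_rot: [0.001, 0.447, 0.895, -0.0]
wrist_force: [0.3, 0.5, 0.2]
finger_gap: 0.0388
grip_force: 0.0
```

play_rows(
  increments=[
    {"jaw":0.8,"tx":0,"ty":0,"tz":0,"rx":0,"ry":0,"rz":0},
    {"jaw":0.9,"tx":0,"ty":0,"tz":0,"rx":0,"ry":0,"rz":0},
    {"jaw":1,"tx":0,"ty":0,"tz":0,"rx":0,"ry":0,"rz":0},
    {"jaw":1,"tx":0,"ty":0,"tz":0,"rx":0,"ry":0,"rz":0},
    {"jaw":1,"tx":0,"ty":0,"tz":0,"rx":0,"ry":0,"rz":0},
    {"jaw":1,"tx":0,"ty":0,"tz":0,"rx":0,"ry":0,"rz":0},
  ],
)

```text
time_s: 3.15
tool_pos: [0.4652, -0.221, 0.0812]
eef_rot: [0.001, 0.447, 0.895, -0.0]
wrist_force: [-1.3, -0.9, 5.5]
finger_gap: 0.0127
grip_force: 49.0
```

play_rows(
  increments=[
    {"jaw":1,"tx":0,"ty":0,"tz":1,"rx":0,"ry":0,"rz":0},
    {"jaw":1,"tx":0,"ty":0,"tz":3,"rx":0,"ry":0,"rz":0},
    {"jaw":1,"tx":0,"ty":0,"tz":5.5,"rx":0,"ry":0,"rz":0},
    {"jaw":1,"tx":0,"ty":0,"tz":8,"rx":0,"ry":0,"rz":0},
    {"jaw":1,"tx":0,"ty":0,"tz":10.5,"rx":0,"ry":0,"rz":0},
    {"jaw":1,"tx":0,"ty":0,"tz":13,"rx":0,"ry":0,"rz":0},
    {"jaw":1,"tx":0,"ty":0,"tz":15,"rx":0,"ry":0,"rz":0},
    {"jaw":1,"tx":0,"ty":0,"tz":15,"rx":0,"ry":0,"rz":0},
  ],
)

```text
time_s: 3.82
tool_pos: [0.466, -0.2213, 0.2348]
eef_rot: [0.003, 0.447, 0.895, -0.001]
wrist_force: [0.7, -0.4, -3.1]
finger_gap: 0.0124
grip_force: 49.0
```

play_rows(
  increments=[
    {"jaw":1,"tx":0.5,"ty":2,"tz":0,"rx":0,"ry":0,"rz":0},
    {"jaw":1,"tx":1.3,"ty":5,"tz":0,"rx":0,"ry":0,"rz":0},
    {"jaw":1,"tx":2,"ty":8,"tz":0,"rx":0,"ry":0,"rz":0},
    {"jaw":1,"tx":2.8,"ty":11,"tz":0,"rx":0,"ry":0,"rz":0},
    {"jaw":1,"tx":3.6,"ty":14,"tz":0,"rx":0,"ry":0,"rz":0},
    {"jaw":1,"tx":4.3,"ty":17,"tz":0,"rx":0,"ry":0,"rz":0},
    {"jaw":1,"tx":5.1,"ty":20,"tz":0,"rx":0,"ry":0,"rz":0},
    {"jaw":1,"tx":5.8,"ty":23,"tz":0,"rx":0,"ry":0,"rz":0},
  ],
)

```text
time_s: 4.48
tool_pos: [0.5225, 0.0113, 0.2288]
eef_rot: [-0.001, 0.447, 0.895, -0.0]
wrist_force: [0.9, -1.3, -3.7]
finger_gap: 0.0125
grip_force: 49.1
```

play_rows(
  increments=[
    {"jaw":1,"tx":0.8,"ty":3,"tz":0,"rx":0,"ry":0,"rz":0},
    {"jaw":1,"tx":1.5,"ty":6,"tz":0,"rx":0,"ry":0,"rz":0},
    {"jaw":1,"tx":2.3,"ty":9,"tz":0,"rx":0,"ry":0,"rz":0},
    {"jaw":1,"tx":3,"ty":11.5,"tz":0,"rx":0,"ry":0,"rz":0},
    {"jaw":1,"tx":3.4,"ty":13,"tz":0,"rx":0,"ry":0,"rz":0},
    {"jaw":1,"tx":3.4,"ty":13.4,"tz":0,"rx":0,"ry":0,"rz":0},
    {"jaw":1,"tx":3.4,"ty":13.4,"tz":0,"rx":0,"ry":0,"rz":0},
    {"jaw":1,"tx":3.4,"ty":13.4,"tz":0,"rx":0,"ry":0,"rz":0},
  ],
)

```text
time_s: 5.15
tool_pos: [0.5563, 0.1432, 0.2293]
eef_rot: [-0.001, 0.447, 0.895, -0.0]
wrist_force: [0.0, 1.1, -3.1]
finger_gap: 0.0126
grip_force: 49.2
```

```bash
cat > look.py <<'E'
from h import *
import sys
name=sys.argv[1];cam=sys.argv[2];x0,y0,x1,y1=map(int,sys.argv[3:7])
im,d=arm.snapshot(cam);np.save(name+".npy",d)
s=arm.get_state();print(s["time_s"],s["tool_pos"].round(4),s["wrist_force"].round(2),s["torque"].round(2),s["finger_gap"])
cv2.imwrite(f"pics/{name}.png",cv2.resize(im[y0:y1,x0:x1],None,fx=4,fy=4,interpolation=cv2.INTER_CUBIC))
E
python3 look.py s2 scene 230 30 400 180
```

```text
5.2 [0.5565 0.1427 0.2296] [-0.26 -0.98 -4.25] [ 0.03  0.03 -0.02] 0.012688325325208662
```

View pics/s2.png

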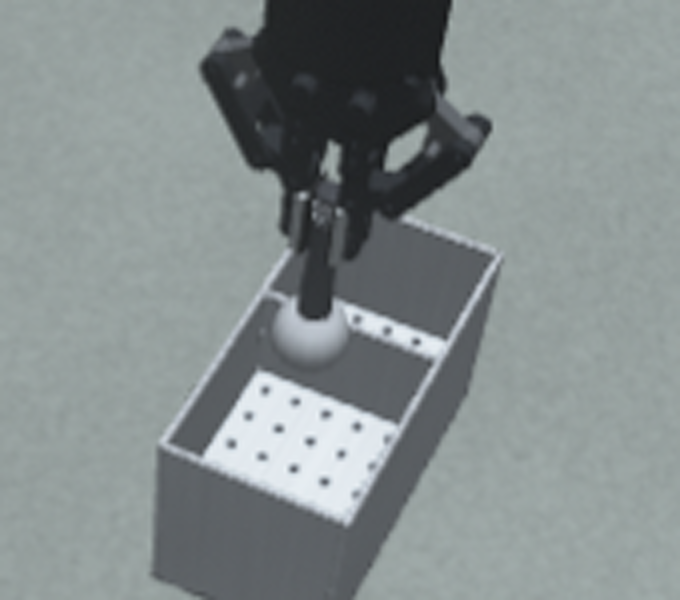

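The big pin hangs upright, with its ball at about (310,335) in the crop, above the wide bay. I'll measure the pin and plate levels.

```bash
python3 - <<'E'
from h import *
u=np.array([.599,-.800]);v=np.array([-.8,-.599]);c=np.array([.5315,.1784])
for n,f in(("scene","s2.npy"),("top","top0.npy"),("scene","scene0.npy")):
    d=np.load(f);P=cloud(n,d);ok=d>0
    q=P[...,:2]-c;a=q@u;b=q@v;z=P[...,2]
    for nm,lo,hi in(("wide",.0,.09),("narrow",-.09,-.03)):
        m=ok&(a>lo)&(a<hi)&(abs(b)<.04)&(z>.01)&(z<.09)
        h,e=np.histogram(z[m],bins=np.arange(.01,.09,.002));
        k=h.argmax();zz=z[m&(abs(z-e[k]-.001)<.004)]
        print(f,nm,m.sum(),"plate z",np.median(zz).round(4),len(zz))
    rm=ok&(abs(z-.119)<.006)&(abs(a)<.12)&(abs(b)<.068)
    print("rim a",np.percentile(a[rm],[.5,99.5]).round(4),"b",np.percentile(b[rm],[.5,99.5]).round(4))
    if f=="s2.npy":
        for lo,hi in((.14,.16),(.16,.18),(.18,.2),(.2,.22)):
            m=ok&(abs(a-.0445)<.03)&(abs(b)<.03)&(z>lo)&(z<hi)
            if m.any():print(lo,m.sum(),np.median(P[m],0).round(4),np.ptp(P[m],0).round(3))
E
```

```text
s2.npy wide 741 plate z 0.06 724
s2.npy narrow 5 plate z 0.0405 5
rim a [-0.1052  0.1086] b [-0.0528  0.0554]
0.14 7 [0.5661 0.1328 0.1571] [0.011 0.012 0.003]
0.16 162 [0.5671 0.1333 0.1733] [0.032 0.039 0.019]
0.18 134 [0.56   0.1376 0.1846] [0.029 0.029 0.019]
0.2 60 [0.5589 0.1387 0.2096] [0.013 0.014 0.019]
top0.npy wide 1068 plate z 0.0601 955
top0.npy narrow 692 plate z 0.0391 645
rim a [-0.1049  0.1056] b [-0.0551  0.0551]
scene0.npy wide 733 plate z 0.06 716
scene0.npy narrow 10 plate z 0.0402 10
rim a [-0.1047  0.1088] b [-0.0529  0.0558]
```

play_rows(
  increments=[
    {"jaw":1,"tx":0.1,"ty":0,"tz":-1,"rx":0,"ry":0,"rz":0},
    {"jaw":1,"tx":0.1,"ty":0,"tz":-2.5,"rx":0,"ry":0,"rz":0},
    {"jaw":1,"tx":0.1,"ty":0,"tz":-4,"rx":0,"ry":0,"rz":0},
    {"jaw":1,"tx":0.1,"ty":0,"tz":-5.5,"rx":0,"ry":0,"rz":0},
    {"jaw":1,"tx":0.1,"ty":0,"tz":-7,"rx":0,"ry":0,"rz":0},
    {"jaw":1,"tx":0.1,"ty":0,"tz":-8,"rx":0,"ry":0,"rz":0},
    {"jaw":1,"tx":0.1,"ty":0,"tz":-8.4,"rx":0,"ry":0,"rz":0},
    {"jaw":1,"tx":0.1,"ty":0,"tz":-8.4,"rx":0,"ry":0,"rz":0},
  ],
)

```text
time_s: 5.87
tool_pos: [0.5572, 0.143, 0.145]
eef_rot: [-0.001, 0.447, 0.894, -0.0]
wrist_force: [-0.7, 0.1, -4.1]
finger_gap: 0.0127
grip_force: 49.2
```

play_rows(
  increments=[
    {"jaw":1,"tx":0,"ty":0,"tz":0,"rx":0,"ry":0,"rz":0},
  ],
)

```text
time_s: 5.95
tool_pos: [0.558, 0.1432, 0.1466]
eef_rot: [0.0, 0.447, 0.895, 0.0]
wrist_force: [0.4, 0.7, -2.6]
finger_gap: 0.0127
grip_force: 49.2
```

play_rows(
  increments=[
    {"jaw":1,"tx":0,"ty":0,"tz":0,"rx":0,"ry":0,"rz":0},
  ],
)

```text
time_s: 6.03
tool_pos: [0.5584, 0.1434, 0.1473]
eef_rot: [0.001, 0.447, 0.895, 0.0]
wrist_force: [0.5, -0.3, -4.1]
finger_gap: 0.0126
grip_force: 49.2
```

play_rows(
  increments=[
    {"jaw":1,"tx":0,"ty":0,"tz":-0.2,"rx":0,"ry":0,"rz":0},
    {"jaw":1,"tx":0,"ty":0,"tz":-0.4,"rx":0,"ry":0,"rz":0},
    {"jaw":1,"tx":0,"ty":0,"tz":-0.6,"rx":0,"ry":0,"rz":0},
    {"jaw":1,"tx":0,"ty":0,"tz":-0.6,"rx":0,"ry":0,"rz":0},
  ],
)

```text
time_s: 6.37
tool_pos: [0.5577, 0.1435, 0.1398]
eef_rot: [-0.0, 0.447, 0.895, -0.0]
wrist_force: [-0.5, 0.4, -3.7]
finger_gap: 0.0127
grip_force: 49.2
```

play_rows(
  increments=[
    {"jaw":1,"tx":0,"ty":0,"tz":-0.1,"rx":0,"ry":0,"rz":0},
    {"jaw":1,"tx":0,"ty":0,"tz":-0.2,"rx":0,"ry":0,"rz":0},
    {"jaw":1,"tx":0,"ty":0,"tz":-0.2,"rx":0,"ry":0,"rz":0},
  ],
)

```text
time_s: 6.62
tool_pos: [0.5578, 0.1435, 0.1381]
eef_rot: [-0.0, 0.447, 0.895, -0.0]
wrist_force: [-0.8, -0.5, -3.5]
finger_gap: 0.0126
grip_force: 49.2
```

play_rows(
  increments=[
    {"jaw":1,"tx":0,"ty":0,"tz":0,"rx":0,"ry":0,"rz":0},
  ],
)

```text
time_s: 6.7
tool_pos: [0.5578, 0.1435, 0.1382]
eef_rot: [0.0, 0.447, 0.895, 0.0]
wrist_force: [-1.0, 0.3, -3.5]
finger_gap: 0.0125
grip_force: 49.2
```

play_rows(
  increments=[
    {"jaw":1,"tx":0,"ty":0,"tz":-0.1,"rx":0,"ry":0,"rz":0},
    {"jaw":1,"tx":0,"ty":0,"tz":-0.2,"rx":0,"ry":0,"rz":0},
    {"jaw":1,"tx":0,"ty":0,"tz":-0.2,"rx":0,"ry":0,"rz":0},
  ],
)

```text
time_s: 6.95
tool_pos: [0.5579, 0.1435, 0.1362]
eef_rot: [0.0, 0.447, 0.895, 0.0]
wrist_force: [-0.5, 0.1, -1.8]
finger_gap: 0.0124
grip_force: 49.3
```

play_rows(
  increments=[
    {"jaw":1,"tx":0,"ty":0,"tz":0,"rx":0,"ry":0,"rz":0},
  ],
)

```text
time_s: 7.03
tool_pos: [0.558, 0.1435, 0.1364]
eef_rot: [0.0, 0.447, 0.895, 0.0]
wrist_force: [0.8, -0.5, -1.9]
finger_gap: 0.0128
grip_force: 49.4
```

play_rows(
  increments=[
    {"jaw":1,"tx":0,"ty":0,"tz":0,"rx":0,"ry":0,"rz":0},
  ],
)

```text
time_s: 7.12
tool_pos: [0.558, 0.1435, 0.1364]
eef_rot: [0.0, 0.447, 0.895, 0.0]
wrist_force: [-0.1, 0.0, -2.4]
finger_gap: 0.0123
grip_force: 49.4
```

play_rows(
  increments=[
    {"jaw":1,"tx":0,"ty":0,"tz":-0.1,"rx":0,"ry":0,"rz":0},
    {"jaw":1,"tx":0,"ty":0,"tz":-0.2,"rx":0,"ry":0,"rz":0},
    {"jaw":1,"tx":0,"ty":0,"tz":-0.2,"rx":0,"ry":0,"rz":0},
    {"jaw":1,"tx":0,"ty":0,"tz":-0.2,"rx":0,"ry":0,"rz":0},
  ],
)

```text
time_s: 7.45
tool_pos: [0.558, 0.1435, 0.1344]
eef_rot: [0.0, 0.447, 0.895, 0.0]
wrist_force: [-0.8, 0.2, -0.4]
finger_gap: 0.0122
grip_force: 49.5
```

play_rows(
  increments=[
    {"jaw":1,"tx":0,"ty":0,"tz":0,"rx":0,"ry":0,"rz":0},
    {"jaw":1,"tx":0,"ty":0,"tz":0,"rx":0,"ry":0,"rz":0},
  ],
)

```text
time_s: 7.62
tool_pos: [0.5579, 0.1435, 0.1344]
eef_rot: [0.0, 0.447, 0.895, 0.0]
wrist_force: [-0.5, -0.2, -0.8]
finger_gap: 0.0129
grip_force: 49.5
```

The plate carries about 3 N of the 3.6 N weight. Releasing gently.

play_rows(
  increments=[
    {"jaw":0.84,"tx":0,"ty":0,"tz":0,"rx":0,"ry":0,"rz":0},
    {"jaw":0.82,"tx":0,"ty":0,"tz":0,"rx":0,"ry":0,"rz":0},
    {"jaw":0.8,"tx":0,"ty":0,"tz":0,"rx":0,"ry":0,"rz":0},
    {"jaw":0.75,"tx":0,"ty":0,"tz":0,"rx":0,"ry":0,"rz":0},
    {"jaw":0.7,"tx":0,"ty":0,"tz":0,"rx":0,"ry":0,"rz":0},
    {"jaw":0.65,"tx":0,"ty":0,"tz":0,"rx":0,"ry":0,"rz":0},
    {"jaw":0.6,"tx":0,"ty":0,"tz":0,"rx":0,"ry":0,"rz":0},
    {"jaw":0.6,"tx":0,"ty":0,"tz":0,"rx":0,"ry":0,"rz":0},
  ],
)

```text
time_s: 8.28
tool_pos: [0.5579, 0.1435, 0.1343]
eef_rot: [0.0, 0.447, 0.895, 0.0]
wrist_force: [0.4, -0.8, 0.2]
finger_gap: 0.0344
grip_force: 0.0
```

```bash
python3 look.py s3 scene 230 30 400 180
```

```text
8.3333 [0.5579 0.1435 0.1342] [-0.11 -0.16 -0.06] [0.03 0.   0.05] 0.03426308958651813
```

View pics/s3.png

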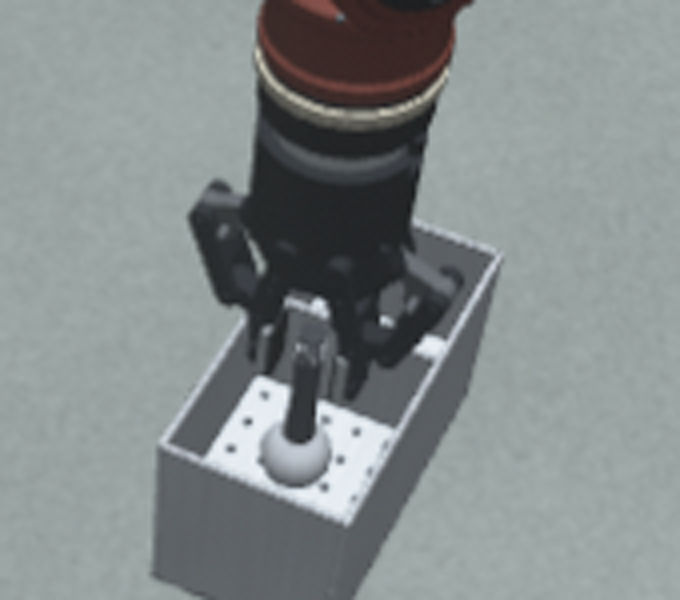

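The big pin stands upright on the plate, with its ball at (295,455) in the crop and the fingers clear of the stud. Next I retract and go to the small pin.

play_rows(
  increments=[
    {"jaw":0.5,"tx":0,"ty":0,"tz":1,"rx":0,"ry":0,"rz":0},
    {"jaw":0.5,"tx":0,"ty":0,"tz":3,"rx":0,"ry":0,"rz":0},
    {"jaw":0.5,"tx":0,"ty":0,"tz":6,"rx":0,"ry":0,"rz":0},
    {"jaw":0.3,"tx":0,"ty":0,"tz":9,"rx":0,"ry":0,"rz":0},
    {"jaw":0.1,"tx":-0.6,"ty":-3.5,"tz":9,"rx":0,"ry":0,"rz":0},
    {"jaw":0,"tx":-1.2,"ty":-7,"tz":9,"rx":0,"ry":0,"rz":0},
    {"jaw":0,"tx":-1.9,"ty":-11,"tz":9,"rx":0,"ry":0,"rz":0},
    {"jaw":0,"tx":-2.6,"ty":-15,"tz":8,"rx":0,"ry":0,"rz":0},
  ],
)

```text
time_s: 9.0
tool_pos: [0.5324, -0.0077, 0.2171]
eef_rot: [0.002, 0.446, 0.895, 0.0]
wrist_force: [0.3, 0.0, 1.4]
finger_gap: 0.0854
grip_force: 0.0
```

play_rows(
  increments=[
    {"jaw":0,"tx":-0.6,"ty":-3.8,"tz":-2,"rx":0,"ry":0,"rz":0},
    {"jaw":0,"tx":-1.3,"ty":-7.5,"tz":-4,"rx":0,"ry":0,"rz":0},
    {"jaw":0,"tx":-1.9,"ty":-11.2,"tz":-6,"rx":0,"ry":0,"rz":0},
    {"jaw":0,"tx":-1.9,"ty":-11.2,"tz":-8,"rx":0,"ry":0,"rz":0},
    {"jaw":0,"tx":-1.9,"ty":-11.2,"tz":-8,"rx":0,"ry":0,"rz":0},
    {"jaw":0,"tx":-1.9,"ty":-11.2,"tz":-8,"rx":0,"ry":0,"rz":0},
  ],
)

```text
time_s: 9.5
tool_pos: [0.5123, -0.1181, 0.1344]
eef_rot: [-0.001, 0.447, 0.894, 0.0]
wrist_force: [0.5, 0.5, -0.3]
finger_gap: 0.0855
grip_force: 0.0
```

```bash
python3 - <<'E'
from h import *
s=arm.get_state();print(s["tool_pos"],s["eef_rot"])
im,d=arm.snapshot("scene");P=cloud("scene",d);z=P[...,2];ok=d>0
for c,r,lo,hi in(((.514,-.1185),.02,.06,.11),((.5595,.142),.03,.125,.15),((.5595,.142),.03,.15,.165),((.5595,.142),.03,.165,.19)):
    m=ok&(np.hypot(P[...,0]-c[0],P[...,1]-c[1])<r)&(z>lo)&(z<hi)
    print(m.sum(),np.median(P[m],0).round(4) if m.any() else "",z[m].max() if m.any() else "")
E
```

```text
[ 0.51227418 -0.11810986  0.13435612] [-8.13568584e-04  4.47262183e-01  8.94402507e-01  1.84426519e-04]
81 [ 0.5162 -0.1201  0.0861] 0.10021281322545678
57 [0.5601 0.1399 0.1381] 0.1498933261179245
34 [0.5599 0.1398 0.159 ] 0.1648077512850031
35 [0.5577 0.142  0.1691] 0.1722475528316826
```

play_rows(
  increments=[
    {"jaw":0,"tx":0.1,"ty":0,"tz":-2.5,"rx":0,"ry":0,"rz":0},
    {"jaw":0,"tx":0.1,"ty":0,"tz":-4.5,"rx":0,"ry":0,"rz":0},
    {"jaw":0,"tx":0.1,"ty":0,"tz":-6,"rx":0,"ry":0,"rz":0},
    {"jaw":0,"tx":0.1,"ty":0,"tz":-6.9,"rx":0,"ry":0,"rz":0},
    {"jaw":0.5,"tx":0.1,"ty":0,"tz":-6.9,"rx":0,"ry":0,"rz":0},
    {"jaw":0.6,"tx":0.1,"ty":0,"tz":-6.9,"rx":0,"ry":0,"rz":0},
    {"jaw":0.7,"tx":0.1,"ty":0,"tz":-6.9,"rx":0,"ry":0,"rz":0},
    {"jaw":0.75,"tx":0.1,"ty":0,"tz":-6.9,"rx":0,"ry":0,"rz":0},
  ],
)

```text
time_s: 10.22
tool_pos: [0.5149, -0.1186, 0.0669]
eef_rot: [0.001, 0.447, 0.895, 0.0]
wrist_force: [-0.4, -0.3, -0.3]
finger_gap: 0.0383
grip_force: 0.0
```

play_rows(
  increments=[
    {"jaw":0.8,"tx":0,"ty":0,"tz":0,"rx":0,"ry":0,"rz":0},
    {"jaw":0.9,"tx":0,"ty":0,"tz":0,"rx":0,"ry":0,"rz":0},
    {"jaw":1,"tx":0,"ty":0,"tz":0,"rx":0,"ry":0,"rz":0},
    {"jaw":1,"tx":0,"ty":0,"tz":0,"rx":0,"ry":0,"rz":0},
    {"jaw":1,"tx":0,"ty":0,"tz":0,"rx":0,"ry":0,"rz":0},
    {"jaw":1,"tx":0,"ty":0,"tz":0,"rx":0,"ry":0,"rz":0},
  ],
)

```text
time_s: 10.72
tool_pos: [0.5143, -0.1187, 0.0661]
eef_rot: [0.001, 0.447, 0.895, -0.0]
wrist_force: [-0.5, 0.6, 6.7]
finger_gap: 0.0106
grip_force: 48.9
```

play_rows(
  increments=[
    {"jaw":1,"tx":0,"ty":0,"tz":1,"rx":0,"ry":0,"rz":0},
    {"jaw":1,"tx":0,"ty":0,"tz":3,"rx":0,"ry":0,"rz":0},
    {"jaw":1,"tx":0,"ty":0,"tz":6,"rx":0,"ry":0,"rz":0},
    {"jaw":1,"tx":0,"ty":0,"tz":9,"rx":0,"ry":0,"rz":0},
    {"jaw":1,"tx":0,"ty":0,"tz":12,"rx":0,"ry":0,"rz":0},
    {"jaw":1,"tx":0,"ty":0,"tz":15,"rx":0,"ry":0,"rz":0},
    {"jaw":1,"tx":-0.5,"ty":1.5,"tz":17,"rx":0,"ry":0,"rz":0},
    {"jaw":1,"tx":-1,"ty":4,"tz":17,"rx":0,"ry":0,"rz":0},
  ],
)

```text
time_s: 11.38
tool_pos: [0.5053, -0.0801, 0.2404]
eef_rot: [0.003, 0.448, 0.894, -0.0]
wrist_force: [0.3, 0.3, -1.4]
finger_gap: 0.0104
grip_force: 48.9
```

play_rows(
  increments=[
    {"jaw":1,"tx":-0.5,"ty":3,"tz":0,"rx":0,"ry":0,"rz":0},
    {"jaw":1,"tx":-1,"ty":6,"tz":0,"rx":0,"ry":0,"rz":0},
    {"jaw":1,"tx":-1.5,"ty":9,"tz":0,"rx":0,"ry":0,"rz":0},
    {"jaw":1,"tx":-2,"ty":12,"tz":0,"rx":0,"ry":0,"rz":0},
    {"jaw":1,"tx":-2.2,"ty":15,"tz":0,"rx":0,"ry":0,"rz":0},
    {"jaw":1,"tx":-2.2,"ty":18,"tz":0,"rx":0,"ry":0,"rz":0},
    {"jaw":1,"tx":-2.2,"ty":21,"tz":0,"rx":0,"ry":0,"rz":0},
    {"jaw":1,"tx":-2,"ty":24,"tz":0,"rx":0,"ry":0,"rz":0},
  ],
)

```text
time_s: 12.05
tool_pos: [0.4832, 0.1632, 0.2357]
eef_rot: [-0.0, 0.447, 0.895, 0.0]
wrist_force: [0.9, -0.5, -1.5]
finger_gap: 0.0103
grip_force: 48.9
```

play_rows(
  increments=[
    {"jaw":1,"tx":0.4,"ty":2.5,"tz":0,"rx":0,"ry":0,"rz":0},
    {"jaw":1,"tx":0.8,"ty":4.5,"tz":0,"rx":0,"ry":0,"rz":0},
    {"jaw":1,"tx":1.2,"ty":6,"tz":0,"rx":0,"ry":0,"rz":0},
    {"jaw":1,"tx":1.2,"ty":6.5,"tz":0,"rx":0,"ry":0,"rz":0},
    {"jaw":1,"tx":1.2,"ty":6.5,"tz":0,"rx":0,"ry":0,"rz":0},
    {"jaw":1,"tx":1.2,"ty":6.5,"tz":0,"rx":0,"ry":0,"rz":0},
  ],
)

```text
time_s: 12.55
tool_pos: [0.4956, 0.2262, 0.2353]
eef_rot: [-0.0, 0.447, 0.895, -0.0]
wrist_force: [-0.2, -0.2, -2.1]
finger_gap: 0.0107
grip_force: 49.0
```

```bash
python3 look.py t4 top 80 160 250 310
```

```text
12.6 [0.4957 0.2259 0.2354] [ 0.29  0.51 -0.45] [-0.03  0.   -0.03] 0.010695614690180913
```

View pics/t4.png

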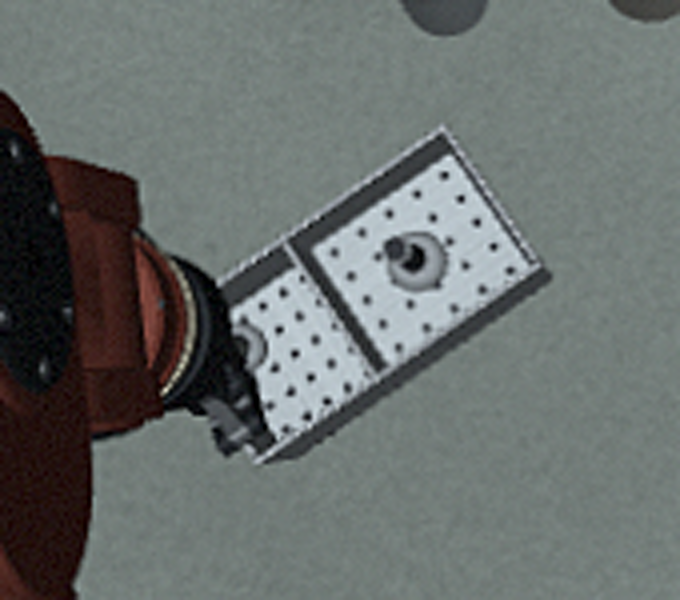

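The big pin stands centred in the wide bay, at (415,260) in the crop. The small ball, at (245,345), hangs over the narrow bay. I'll lower it.

play_rows(
  increments=[
    {"jaw":1,"tx":0,"ty":0,"tz":-1.5,"rx":0,"ry":0,"rz":0},
    {"jaw":1,"tx":0,"ty":0,"tz":-3.5,"rx":0,"ry":0,"rz":0},
    {"jaw":1,"tx":0,"ty":0,"tz":-5.5,"rx":0,"ry":0,"rz":0},
    {"jaw":1,"tx":0,"ty":0,"tz":-7.5,"rx":0,"ry":0,"rz":0},
    {"jaw":1,"tx":0,"ty":0,"tz":-9.5,"rx":0,"ry":0,"rz":0},
    {"jaw":1,"tx":0,"ty":0,"tz":-11,"rx":0,"ry":0,"rz":0},
    {"jaw":1,"tx":0,"ty":0,"tz":-12,"rx":0,"ry":0,"rz":0},
    {"jaw":1,"tx":0,"ty":0,"tz":-12.4,"rx":0,"ry":0,"rz":0},
  ],
)

```text
time_s: 13.27
tool_pos: [0.4951, 0.2257, 0.1098]
eef_rot: [-0.001, 0.447, 0.894, -0.001]
wrist_force: [0.4, -0.4, -1.9]
finger_gap: 0.0105
grip_force: 48.9
```

play_rows(
  increments=[
    {"jaw":1,"tx":0,"ty":0,"tz":0,"rx":0,"ry":0,"rz":0},
    {"jaw":1,"tx":0,"ty":0,"tz":0,"rx":0,"ry":0,"rz":0},
  ],
)

```text
time_s: 13.43
tool_pos: [0.4963, 0.2264, 0.1122]
eef_rot: [0.0, 0.447, 0.895, 0.0]
wrist_force: [0.0, 0.7, -1.5]
finger_gap: 0.0107
grip_force: 49.0
```

play_rows(
  increments=[
    {"jaw":1,"tx":0,"ty":0,"tz":-0.2,"rx":0,"ry":0,"rz":0},
    {"jaw":1,"tx":0,"ty":0,"tz":-0.4,"rx":0,"ry":0,"rz":0},
    {"jaw":1,"tx":0,"ty":0,"tz":-0.6,"rx":0,"ry":0,"rz":0},
    {"jaw":1,"tx":0,"ty":0,"tz":-0.6,"rx":0,"ry":0,"rz":0},
  ],
)

```text
time_s: 13.77
tool_pos: [0.4958, 0.2267, 0.1051]
eef_rot: [-0.0, 0.447, 0.895, 0.0]
wrist_force: [-0.0, -0.2, -1.9]
finger_gap: 0.0106
grip_force: 49.0
```

play_rows(
  increments=[
    {"jaw":1,"tx":0,"ty":0,"tz":0,"rx":0,"ry":0,"rz":0},
  ],
)

```text
time_s: 13.85
tool_pos: [0.4959, 0.2267, 0.1053]
eef_rot: [-0.0, 0.447, 0.895, 0.0]
wrist_force: [0.1, 0.2, -1.9]
finger_gap: 0.0102
grip_force: 49.0
```

play_rows(
  increments=[
    {"jaw":1,"tx":0,"ty":0,"tz":-0.1,"rx":0,"ry":0,"rz":0},
    {"jaw":1,"tx":0,"ty":0,"tz":-0.2,"rx":0,"ry":0,"rz":0},
    {"jaw":1,"tx":0,"ty":0,"tz":-0.2,"rx":0,"ry":0,"rz":0},
  ],
)

```text
time_s: 14.1
tool_pos: [0.4958, 0.2267, 0.1031]
eef_rot: [-0.0, 0.447, 0.895, -0.0]
wrist_force: [0.1, 0.6, -2.1]
finger_gap: 0.0106
grip_force: 49.0
```

play_rows(
  increments=[
    {"jaw":1,"tx":0,"ty":0,"tz":0,"rx":0,"ry":0,"rz":0},
  ],
)

```text
time_s: 14.18
tool_pos: [0.4959, 0.2267, 0.1032]
eef_rot: [-0.0, 0.447, 0.895, 0.0]
wrist_force: [0.1, -0.0, -1.9]
finger_gap: 0.0104
grip_force: 49.0
```

play_rows(
  increments=[
    {"jaw":1,"tx":0,"ty":0,"tz":-0.1,"rx":0,"ry":0,"rz":0},
    {"jaw":1,"tx":0,"ty":0,"tz":-0.2,"rx":0,"ry":0,"rz":0},
    {"jaw":1,"tx":0,"ty":0,"tz":-0.2,"rx":0,"ry":0,"rz":0},
  ],
)

```text
time_s: 14.43
tool_pos: [0.4959, 0.2267, 0.1012]
eef_rot: [0.0, 0.447, 0.895, 0.0]
wrist_force: [0.4, -0.2, -1.0]
finger_gap: 0.0109
grip_force: 49.1
```

play_rows(
  increments=[
    {"jaw":1,"tx":0,"ty":0,"tz":0,"rx":0,"ry":0,"rz":0},
  ],
)

```text
time_s: 14.52
tool_pos: [0.496, 0.2267, 0.1013]
eef_rot: [0.0, 0.447, 0.895, 0.0]
wrist_force: [0.8, -0.1, -1.1]
finger_gap: 0.0105
grip_force: 49.1
```

play_rows(
  increments=[
    {"jaw":1,"tx":0,"ty":0,"tz":0,"rx":0,"ry":0,"rz":0},
  ],
)

```text
time_s: 14.6
tool_pos: [0.496, 0.2267, 0.1014]
eef_rot: [0.0, 0.447, 0.895, 0.0]
wrist_force: [-0.4, 0.9, -0.4]
finger_gap: 0.0105
grip_force: 49.1
```

play_rows(
  increments=[
    {"jaw":1,"tx":0,"ty":0,"tz":-0.1,"rx":0,"ry":0,"rz":0},
    {"jaw":1,"tx":0,"ty":0,"tz":-0.1,"rx":0,"ry":0,"rz":0},
    {"jaw":1,"tx":0,"ty":0,"tz":-0.1,"rx":0,"ry":0,"rz":0},
    {"jaw":1,"tx":0,"ty":0,"tz":-0.1,"rx":0,"ry":0,"rz":0},
  ],
)

```text
time_s: 14.93
tool_pos: [0.4959, 0.2267, 0.1004]
eef_rot: [0.0, 0.447, 0.895, 0.0]
wrist_force: [-0.3, 0.2, -1.1]
finger_gap: 0.0107
grip_force: 49.2
```

play_rows(
  increments=[
    {"jaw":1,"tx":0,"ty":0,"tz":0,"rx":0,"ry":0,"rz":0},
    {"jaw":1,"tx":0,"ty":0,"tz":0,"rx":0,"ry":0,"rz":0},
  ],
)

```text
time_s: 15.1
tool_pos: [0.4959, 0.2267, 0.1004]
eef_rot: [0.0, 0.447, 0.895, 0.0]
wrist_force: [0.2, 0.1, -0.7]
finger_gap: 0.0107
grip_force: 49.2
```

play_rows(
  increments=[
    {"jaw":1,"tx":0,"ty":0,"tz":-0.1,"rx":0,"ry":0,"rz":0},
    {"jaw":1,"tx":0,"ty":0,"tz":-0.1,"rx":0,"ry":0,"rz":0},
    {"jaw":1,"tx":0,"ty":0,"tz":-0.1,"rx":0,"ry":0,"rz":0},
  ],
)

```text
time_s: 15.35
tool_pos: [0.496, 0.2267, 0.0993]
eef_rot: [0.0, 0.447, 0.895, 0.0]
wrist_force: [-0.2, 0.7, 0.8]
finger_gap: 0.0106
grip_force: 49.2
```

play_rows(
  increments=[
    {"jaw":1,"tx":0,"ty":0,"tz":0,"rx":0,"ry":0,"rz":0},
    {"jaw":1,"tx":0,"ty":0,"tz":0,"rx":0,"ry":0,"rz":0},
  ],
)

```text
time_s: 15.52
tool_pos: [0.4959, 0.2267, 0.0994]
eef_rot: [0.0, 0.447, 0.895, 0.0]
wrist_force: [0.5, -0.5, 0.3]
finger_gap: 0.0108
grip_force: 49.2
```

play_rows(
  increments=[
    {"jaw":1,"tx":0,"ty":0,"tz":0,"rx":0,"ry":0,"rz":0},
  ],
)

```text
time_s: 15.6
tool_pos: [0.4959, 0.2267, 0.0993]
eef_rot: [0.0, 0.447, 0.895, 0.0]
wrist_force: [0.4, 0.1, 0.2]
finger_gap: 0.0104
grip_force: 49.2
```

The small pin's weight is fully carried by the plate. Release with a small opening.

play_rows(
  increments=[
    {"jaw":0.86,"tx":0,"ty":0,"tz":0,"rx":0,"ry":0,"rz":0},
    {"jaw":0.84,"tx":0,"ty":0,"tz":0,"rx":0,"ry":0,"rz":0},
    {"jaw":0.82,"tx":0,"ty":0,"tz":0,"rx":0,"ry":0,"rz":0},
    {"jaw":0.78,"tx":0,"ty":0,"tz":0,"rx":0,"ry":0,"rz":0},
    {"jaw":0.73,"tx":0,"ty":0,"tz":0,"rx":0,"ry":0,"rz":0},
    {"jaw":0.68,"tx":0,"ty":0,"tz":0,"rx":0,"ry":0,"rz":0},
    {"jaw":0.65,"tx":0,"ty":0,"tz":0,"rx":0,"ry":0,"rz":0},
    {"jaw":0.65,"tx":0,"ty":0,"tz":0,"rx":0,"ry":0,"rz":0},
  ],
)

```text
time_s: 16.27
tool_pos: [0.4959, 0.2266, 0.0993]
eef_rot: [0.0, 0.447, 0.895, 0.0]
wrist_force: [0.3, 0.8, 0.4]
finger_gap: 0.03
grip_force: 0.0
```

play_rows(
  increments=[
    {"jaw":0.65,"tx":0,"ty":0,"tz":0.5,"rx":0,"ry":0,"rz":0},
    {"jaw":0.65,"tx":0,"ty":0,"tz":2,"rx":0,"ry":0,"rz":0},
    {"jaw":0.65,"tx":0,"ty":0,"tz":4,"rx":0,"ry":0,"rz":0},
    {"jaw":0.65,"tx":0,"ty":0,"tz":7,"rx":0,"ry":0,"rz":0},
    {"jaw":0.65,"tx":0,"ty":0,"tz":10,"rx":0,"ry":0,"rz":0},
    {"jaw":0.65,"tx":0,"ty":0,"tz":13,"rx":0,"ry":0,"rz":0},
    {"jaw":0.65,"tx":0,"ty":0,"tz":15,"rx":0,"ry":0,"rz":0},
    {"jaw":0.65,"tx":0,"ty":0,"tz":15,"rx":0,"ry":0,"rz":0},
  ],
)

```text
time_s: 16.93
tool_pos: [0.4977, 0.227, 0.2549]
eef_rot: [0.003, 0.447, 0.895, 0.002]
wrist_force: [0.0, -0.4, 1.1]
finger_gap: 0.0301
grip_force: 0.0
```

play_rows(
  increments=[
    {"jaw":0.65,"tx":-1,"ty":3,"tz":0,"rx":0,"ry":0,"rz":0},
    {"jaw":0.65,"tx":-2,"ty":7,"tz":0,"rx":0,"ry":0,"rz":0},
    {"jaw":0.65,"tx":-3,"ty":11,"tz":0,"rx":0,"ry":0,"rz":0},
    {"jaw":0.65,"tx":-3,"ty":14,"tz":0,"rx":0,"ry":0,"rz":0},
    {"jaw":0.65,"tx":-3,"ty":14,"tz":0,"rx":0,"ry":0,"rz":0},
    {"jaw":0.65,"tx":-3,"ty":14,"tz":0,"rx":0,"ry":0,"rz":0},
  ],
)

```text
time_s: 17.43
tool_pos: [0.4652, 0.3678, 0.2486]
eef_rot: [-0.0, 0.446, 0.895, -0.0]
wrist_force: [0.4, -0.2, -0.8]
finger_gap: 0.0298
grip_force: 0.0
```

```bash
python3 look.py t5 top 80 160 250 310
```

```text
17.4833 [0.4656 0.3667 0.2488] [0.57 0.02 0.31] [-0.01 -0.   -0.05] 0.02962824544806965
```

View pics/t5.png

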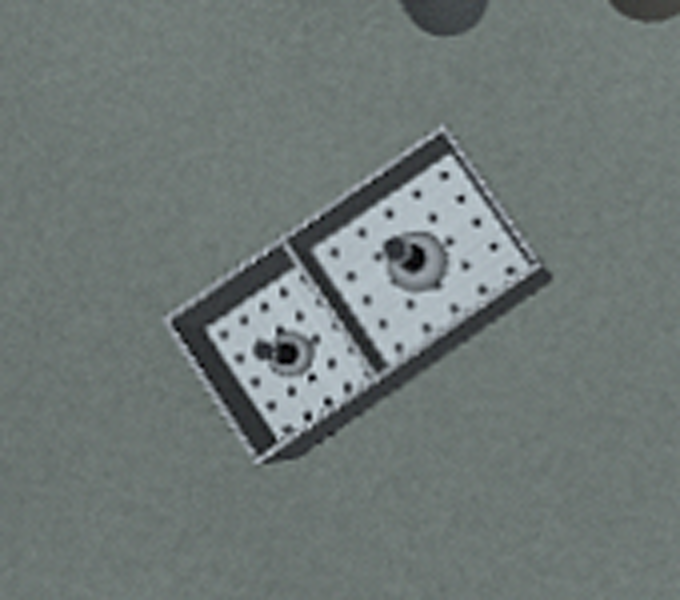

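Both pins stand upright and centred, the small one at (285,352) and the big one at (415,260) in the crop, with the gripper clear of the tank.

```bash
python3 -c "
from workcell import arm
print(arm.finish_job())"
```

```text
the job is handed in; nothing more can be done
None
```

Both pins are standing upright and let go near the middle of their bays, big one first. The job was handed in at about 17.5 s of the 72 s allowed; `finish_job` gave no verdict.

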